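# Lay the slim carton in the hand stamp and stamp it

### The job

Stamp the slim carton: fetch it, stand it before the open front edge of the hand stamp's bed, tip it over onto the bed so that it lies on its broad face with its long side along the bed, and slide it fully home between the guides against the back stop. Then press the plunger head right down to its stop for a moment and let it spring back, leaving the carton home. Never press the plunger while the carton is not home, and leave the thick carton, the dropper bottle, the tall pump bottle and the timer where they are.

Things in the scene. Friction and masses are not known exactly. Their poses are not given: they have to be found in the camera images.
- stamp: grey bench hand stamp, fixed to the bench. Origin: middle of the open front edge of its bed, at bench height; x runs along the bed from the open front to the back stop, z up. Bed: flat plate 186 mm long (x 0 to 186), 96 mm wide, 8 mm thick, its front edge a square 8 mm step up from the bench, nothing on it for the first 86 mm
- back_stop (a point): middle of the top of the back stop's front face, at x = 152, y = 0 of the stamp, 32 mm above the bench (24 above the bed); axes as the stamp's. Smooth steel guides 14 mm above the bed, inner faces at y = +-34 mm, run from the stamp's x = 120 to 160 mm; in front of them, from x = 86, they flare out to +-45 mm
- sleeve (a point): centre of the top of the round guide sleeve that carries the plunger: radius 16 mm, at x = 125 mm of the stamp, 75 to 93 mm above the bench. A 30 mm wide arm holds it from a column behind the back stop (x 160 to 186, 36 mm wide, top 94 mm); the space in front of it and on both sides is open
- plunger_top (a point): middle of the top of the plain metal mushroom plunger head, radius 18 mm, flat top of radius about 14 mm; at rest 125 mm above the bench, at x = 125 mm, y = 0 of the stamp. A round stamp pad (radius 11 mm) on the same rod hangs 50 mm above the bench at rest
- plunger (a joint): how far the plunger is pressed, m: 0 at rest (up), 0.014 at its stop. Spring: about 4 N at the start, 9 N at the stop; it springs back by itself. At the stop the pad just meets the top of a carton that lies flat on the bed
- home (a point): where the slim carton's centre lies when it is fully home on the bed: 104 mm behind the front edge of the stamp on its centre line, 22 mm above the bench; axes as the stamp's
- slim_mid (a point): centre of the slim carton, a closed white and grey box of 60 x 96 x 28 mm, 80 g or so. Its x axis is the 60 mm side, y the 96 mm side, z the 28 mm side. At the start it stands on end on the bench (y axis up), free to be grasped across the 28 mm or the 60 mm
- thick_mid (a point): centre of the thick carton, a bystander of 65 (x) x 101 (y) x 50 (z) mm that also stands on end (y axis up)
- dropper_mid (a point): centre of the dropper bottle, a bystander 27 mm across and 84 mm high, standing
- bench_timer: bench timer, a bystander lying flat, 62 x 67 x 20 mm; origin at the middle of its underside
- bottle_mid (a point): centre of the tall white pump bottle, a bystander 80 mm across and 270 mm high that stands close behind the hand stamp; its pump does not move
Things that resemble listed ones, but are neither listed nor needed, are in the scene too. Of the things like the part that bears slim_mid, leave any that is orange; of the rest the smaller one is meant.

How it is judged:
By the outcome, as a careful person would: the job done as asked, in the order asked, and still so for the second after the job is handed in, with the robot touching nothing.
It also fails if it takes over 61 s, if anything falls off the work surface, if the arm or the gripper's body presses on something with over 40 N, if the wrist force passes 120 N, or if a joint passes its speed limit or range.

### The arm

A 7-joint arm with a two-finger parallel gripper is mounted at the origin on a cart in front of the work surface, level with it; the furniture and walls round the work are solid. World frame = base frame: x ahead of the robot, y to its left, z up, the work surface at z = 0. Lengths are in m, angles in rad, forces in N, time in s.
With the tool pointing down it reaches from about 0.425 to 0.825 m from the base axis. Payload 3.6 kg.
Tool frame: the origin (TCP) lies between the finger pads; the fingertips stand 17 mm ahead of it and the grasp point (between the pads) lies 2 mm behind it; y points along the fingers, x is the direction in which the jaws open and shut, and the axes are right-handed (so a half turn about y gives the same grasp; the last joint's range is limited). The gripper opens to 93 mm and grips with 3 to 60 N. Pads are 15 mm wide; open, the fingers measure 128 mm over their backs; the gripper's body (75 mm by 188 mm) begins 65 mm behind the grasp point.
Start: joints at [1.319, 0.615, -0.013, 1.423, 0.008, 1.103, -0.04], TCP at [0.146, -0.633, 0.216] pointing down, gripper open.
Joint ranges: [-3.12, 3.12], [-0.3, 2.06], [-1.34, 1.32], [0.26, 2.42], [-1.36, 4.5], [0.01, 1.98], [-2.84, 2.84]. Speed limits (rad/s): [2.79, 2.79, 3.14, 3.14, 3.14, 3.14, 3.14].

### API

Orientations are given as a rotation vector (axis times angle).
In Python, from bench import arm gives the robot as it stands.
- The arm moves only by the shell command python3 -m jog 'ROWS' [OPENING] [FORCE]. ROWS is JSON, a list of rows, each a list of 2 entries, a list of its own where there are three numbers: the shift along the tool's x, y, z in cm, then the turn about the tool's y in degrees. In form: [[[x, y, z], roll], ...]. A call has exactly 10 rows; each row shifts and turns the commanded pose from where the row before left it, along the tool's axes as they then stand; what a row does not reach is not made up. A row lasts 1/10 s, in which the tool goes at most 50 mm and 8.59 degrees, less where a joint would pass 70% of its speed; a pose out of reach is approached as far as the arm can. A call is refused whole if a number of a shift passes 5 or a number of a turn 8.59, either way. A call with a gripper value outside its range is refused whole. OPENING is the closure, from -1 (fully open) to 1 (shut), set as the call begins (- or left out, the last holds). The fingers move at their own pace and stop on an object; FORCE is the grip in N (left out, the last holds). Time passes only in rows, so rows that do not move let the fingers close, or fill a call up. It gives the time, the measured TCP pose, the force and the opening at its end, in the units of the state.
- arm.get_obs(): the state, without advancing time (a new reading comes with each control period).
- arm.snapshot(name): name is "side" or "top"; returns a dict with "color" (420x560x3 uint8, red, green, blue), "vfov" (degrees; the focal length in pixels is half the picture's height over the tangent of half this angle, whatever the lens; pixels are square), "cx", "cy" (the principal point, pixels), "pose" (4x4, takes a point from camera to world coordinates). Camera axes: x right, y down, z forward; pixel columns grow to the right and rows downward; lengths in m; the calibration is good to about 2 mm. A picture is of the moment at which its call begins. There is no depth.
- arm.job_done(): hands the job in, once; it reports no verdict.
The state is a dict: "time_s": time; "joint_positions": joint angles; "qd": joint speeds; "joint_torque": joint torques, N m; "eef_pos": TCP position; "tcp_rot": TCP orientation; "force": force on the tool from outside, world axes, zero at the start; "wrist_torque": the same for the moment, N m; "gripper_width": finger opening in m.
Only numpy, scipy, OpenCV 4.12 (cv2) and the standard library are available. Lean on these libraries where they do the work, as an engineer would, in place of code of your own. Each camera call takes 0.05 s, during which the arm holds its last target. There are 200 camera calls.

## Working session

There is one attempt and no reset: what is moved stays moved. The work goes in short steps, Python scripts to look and compute and a shell command to move; the robot and the scene stay as the last step left them, time stands still between calls to the robot, and variables do not carry over. Pictures are saved under pics/ and viewed, about 8 in all and at most 12, crops included, and the job is handed in when it is done.

```bash
ls; mkdir -p pics
cat > h.py <<'E'
import numpy as np, cv2
from bench import arm
from scipy.spatial.transform import Rotation as R
def snap(n,f=None):
    s=arm.snapshot(n)
    if f: cv2.imwrite('pics/'+f,s['color'][:,:,::-1])
    return s
def foc(s): return s['color'].shape[0]/2/np.tan(np.radians(s['vfov'])/2)
def ray(s,u,v):
    f=foc(s);d=np.array([(u-s['cx'])/f,(v-s['cy'])/f,1.]);P=np.array(s['pose'])
    return P[:3,3],P[:3,:3]@d
def onz(s,u,v,z):
    o,d=ray(s,u,v);return o+d*(z-o[2])/d[2]
def proj(s,p):
    P=np.array(s['pose']);q=P[:3,:3].T@(np.array(p)-P[:3,3]);f=foc(s);return np.array([s['cx']+f*q[0]/q[2],s['cy']+f*q[1]/q[2]])
def tri(s1,p1,s2,p2):
    o1,d1=ray(s1,*p1);o2,d2=ray(s2,*p2)
    t=np.linalg.lstsq(np.c_[d1,-d2],o2-o1,rcond=None)[0];a=o1+t[0]*d1;b=o2+t[1]*d2
    return (a+b)/2,np.linalg.norm(a-b)
E
python3 - <<'E'
from h import *
for n in('top','side'):
    s=snap(n,n+'0.png');print(n,s['vfov'],s['cx'],s['cy'],np.round(s['pose'],3).tolist())
o=arm.get_obs();print(o);print(R.from_rotvec(o['tcp_rot']).as_matrix().round(3))
E
```

```text
pics
top 51.81167384725108 278.78519424107105 213.0923986618506 [[-0.027, -0.983, 0.18, 0.427], [-1.0, 0.024, -0.017, -0.243], [0.013, -0.181, -0.983, 0.929], [0.0, 0.0, 0.0, 1.0]]
side 46.45619579803799 271.61095297586763 211.014429610418 [[-0.955, -0.115, 0.273, 0.271], [-0.296, 0.408, -0.864, 0.677], [-0.012, -0.906, -0.423, 0.587], [0.0, 0.0, 0.0, 1.0]]
{'time_s': 0.1, 'joint_positions': array([ 1.31849207,  0.61579943, -0.01262053,  1.42467541,  0.00811347,
        1.10342098, -0.04034657]), 'qd': array([ 0.00110587, -0.00229679,  0.00072422, -0.00273293, -0.00026017,
       -0.00015731,  0.00037554]), 'joint_torque': array([ 1.29391799e-03, -4.60042691e+01,  2.10349546e-01, -1.66244459e+01,
       -6.11310359e-02,  1.69613294e-02,  8.82909148e-05]), 'eef_pos': array([ 0.14538272, -0.63281754,  0.21453295]), 'tcp_rot': array([-1.30621409,  1.04244036, -1.03945771]), 'force': array([ 0.27700752,  0.47430705, -0.78570447]), 'wrist_torque': array([-0.00327096,  0.0312599 , -0.05008117]), 'gripper_width': 0.09297965264509693}
[[ 0.224 -0.001  0.975]
 [-0.975  0.002  0.224]
 [-0.002 -1.    -0.   ]]
```

View pics/top0.png

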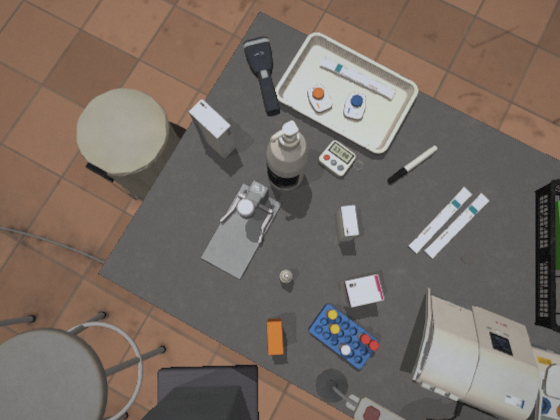

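View pics/side0.png

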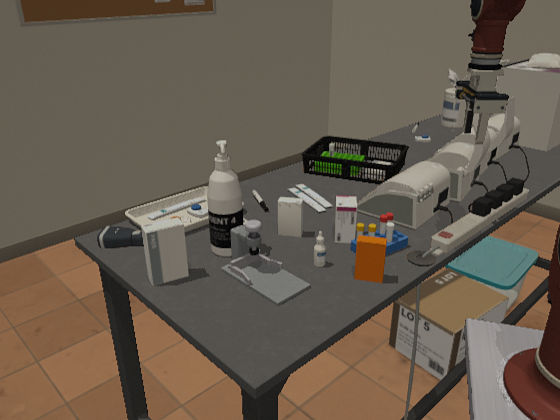

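The top view shows the slim white carton near (348,222), the pink/white thick one at (364,290), and the larger look-alike at (212,125). The orange carton is at (275,338). The stamp bed's front is near (222,262) and the plunger is at (247,208). The side view agrees, with the slim carton at (290,217). I'll take a closer crop next.

Run:
```python
import cv2,numpy as np
a=cv2.imread('pics/top0.png')
c=cv2.resize(a[165:305,190:390],None,fx=4,fy=4,interpolation=cv2.INTER_CUBIC)
cv2.imwrite('pics/c1.png',c)
b=cv2.imread('pics/side0.png')
c=cv2.resize(b[180:310,200:350],None,fx=4,fy=4,interpolation=cv2.INTER_CUBIC)
cv2.imwrite('pics/c2.png',c)
```

```text
(no output)
```

View pics/c1.png

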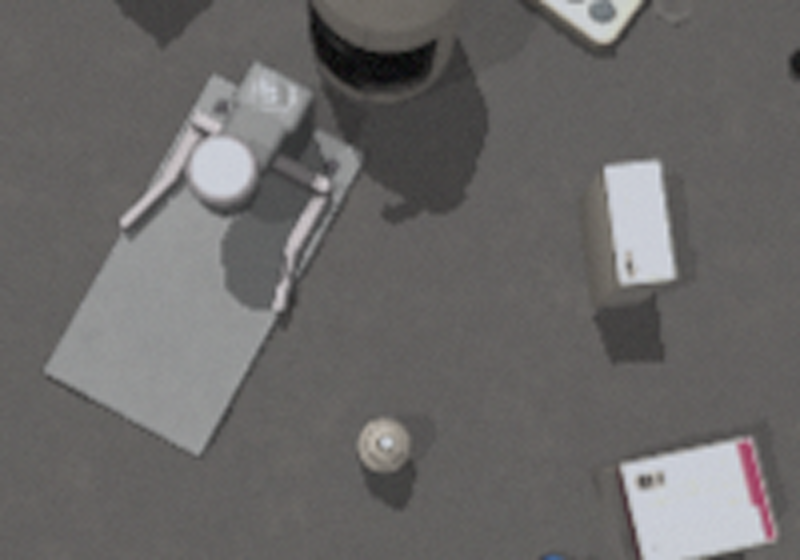

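View pics/c2.png

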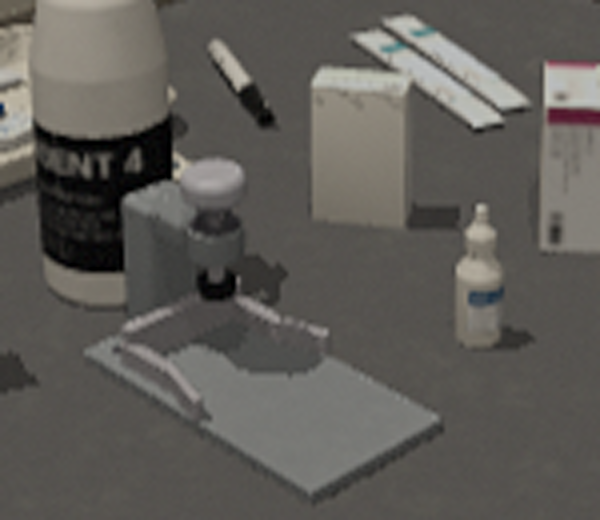

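Crop 1 shows the bed's front corners at (44,372) and (200,457), its back corners at (215,75) and (362,155), and the plunger head at (223,171). The slim carton's top corners are (603,163), (660,159), (677,283) and (618,287). Crop 2 shows the same scene with the stamp clear in front.

Run:
```python
from h import *
s=snap('top'); t=snap('side')
f=lambda c:(190+(c[0]+.5)/4-.5,165+(c[1]+.5)/4-.5)
g=lambda c:(200+(c[0]+.5)/4-.5,180+(c[1]+.5)/4-.5)
def P(c,z): return onz(s,*f(c),z)[:2]
fl,fr,bl,br=[P(c,.008) for c in((44,372),(200,457),(215,75),(362,155))]
print('bed',fl,fr,bl,br,np.linalg.norm(fl-fr),np.linalg.norm(fl-bl),np.linalg.norm(fr-br))
O=(fl+fr)/2;B=(bl+br)/2;x=(B-O)/np.linalg.norm(B-O);print('O',O,'yaw',np.degrees(np.arctan2(x[1],x[0])), 'front edge yaw',np.degrees(np.arctan2(*(fl-fr)[::-1])))
pl=P((223,171),.125);print('pl',pl,'exp',O+.125*x)
sc=[P(c,.096) for c in((603,163),(660,159),(677,283),(618,287))]
print('slim',np.round(sc,4),np.mean(sc,0),[np.linalg.norm(sc[i]-sc[(i+1)%4]) for i in range(4)])
e=(sc[0]+sc[1])/2-(sc[2]+sc[3])/2;print('yaw60',np.degrees(np.arctan2(e[1],e[0])))
print('drop',P((384,444),.084))
print('thick',P((620,462),.101),P((752,438),.101))
# side view: bed corners front (314,497)=fl?,(442,422)=fr? 
for c in((314,497),(442,422),(85,350)): print('side',onz(t,*g(c),.008)[:2])
print('side slim bottom',onz(t,*g((314,220)),0)[:2],onz(t,*g((408,227)),0)[:2])
print('side plunger',tri(s,f((223,171)),t,g((213,172))))
```

```text
bed [ 0.50397764 -0.09095019] [ 0.45717195 -0.17307412] [ 0.66398794 -0.18353611] [ 0.61727008 -0.26282182] 0.09452572619584866 0.1848660252693916 0.18353762575045873
O [ 0.48057479 -0.13201215] yaw -29.66582011634656 front edge yaw 60.3194647428159
pl [ 0.58698063 -0.19428901] exp [ 0.58919066 -0.1938797 ]
slim [[ 0.5921 -0.3795]
 [ 0.5935 -0.4077]
 [ 0.5318 -0.4123]
 [ 0.5306 -0.3835]] [ 0.56198303 -0.39574849] [np.float64(0.028271643656653706), np.float64(0.06186005088036532), np.float64(0.028878733343375235), np.float64(0.061723182406429294)]
yaw60 4.034413920707451
drop [ 0.45851202 -0.26786388]
thick [ 0.44642844 -0.37903934] [ 0.45601588 -0.44258754]
side [ 0.50317059 -0.0915394 ]
side [ 0.45730985 -0.17403039]
side [ 0.66634827 -0.18859982]
side slim bottom [ 0.59135385 -0.3884074 ] [ 0.53107502 -0.39565852]
side plunger (array([ 0.58744672, -0.19419689,  0.1275735 ]), np.float64(0.0019763507356902626))
```

```bash
cat >> h.py <<'E'
def to(p,yaw=None):
    "remaining shift in tool axes (cm) and roll (deg) to bring TCP to p with tool x at yaw (deg)"
    o=arm.get_obs();M=R.from_rotvec(o['tcp_rot']).as_matrix();cur=np.degrees(np.arctan2(M[1,0],M[0,0]))
    print('t',round(o['time_s'],1),'tcp',o['eef_pos'].round(4),'yaw',cur.round(1),'F',o['force'].round(1),'w',round(o['gripper_width'],4),'tilt',M[:,1].round(3))
    print(' shift now',(M.T@(np.array(p)-o['eef_pos'])*100).round(2),'roll',None if yaw is None else round(-(yaw-cur),1))
E
python3 - <<'E'
from h import *
s=snap('top');t=snap('side')
g=lambda c:(200+(c[0]+.5)/4-.5,180+(c[1]+.5)/4-.5)
O=np.array([.4805,-.132]);x=np.array([.869,-.495]);y=np.array([.495,.869])
for c in((45,285),(85,303),(125,300)):
    p=onz(t,*g(c),0)[:2];print('bottle base rim',p,(p-O)@x,(p-O)@y)
p,e=tri(s,(290,128),t,(223,147));print('pump',p,e,(p[:2]-O)@x,(p[:2]-O)@y)
print('tcp px',proj(s,arm.get_obs()['eef_pos']))
E
python3 -m jog '[[[-0.7,-0.8,2.3],0],[[-0.7,-0.8,2.3],0],[[-0.7,-0.8,2.3],0],[[-0.7,-0.8,2.3],0],[[-0.7,-0.8,2.3],0],[[-0.7,-0.8,2.3],0],[[-0.7,0,2.3],0],[[-0.7,0,2.3],0],[[-0.7,0,2.3],0],[[-0.7,0,2.3],0]]' -1
python3 -m jog '[[[-0.7,0,2.3],0],[[-0.7,0,2.3],0],[[-0.7,0,2.3],0],[[-0.7,0,2.3],0],[[-0.7,0,2.3],0],[[-0.7,0,2.3],0],[[-0.7,0,2.3],0],[[-0.7,0,2.3],0],[[-0.7,0,2.3],0],[[-0.7,0,2.3],0]]'
python3 -c "
from h import *
to((.562,-.396,.072),4)"
```

```text
bottle base rim [ 0.72396667 -0.2631246 ] 0.2764792146363095 0.006568724287886233
bottle base rim [ 0.69230453 -0.24980828] 0.24237323295898888 0.002467844600011738
bottle base rim [ 0.67068509 -0.25969637] 0.22848054365190906 -0.016826521858612387
pump [ 0.68650688 -0.27779881  0.26127761] 0.006633735880162359 0.2511903911463085 -0.02472575730947376
tcp px [534.09668245 473.38405154]
time_s: 1.3
eef_pos: [0.3548, -0.5131, 0.2636]
tcp_rot: [-1.308, 1.041, -1.041]
force: [-1.3, 0.4, -0.7]
gripper_width: 0.0933
time_s: 2.3
eef_pos: [0.5632, -0.3934, 0.2634]
tcp_rot: [-1.308, 1.042, -1.041]
force: [-0.2, 0.0, -0.8]
gripper_width: 0.0931
t 2.3 tcp [ 0.5632 -0.3934  0.2634] yaw -77.1 F [-0.2  0.  -0.8] w 0.0931 tilt [-0.  0. -1.]
 shift now [ 0.23 19.14 -0.17] roll -81.1
```

```bash
python3 -m jog '[[[0,0.8,0],-8.1],[[0,0.8,0],-8.1],[[0,0.8,0],-8.1],[[0,0.8,0],-8.1],[[0,0.8,0],-8.1],[[0,0.8,0],-8.1],[[0,0.8,0],-8.1],[[0,0.8,0],-8.1],[[0,0.8,0],-8.1],[[0,0.8,0],-8.1]]'
python3 - <<'E'
from h import *
to((.562,-.396,.072),4)
s=snap('top');cv2.imwrite('pics/c3.png',cv2.resize(s['color'][150:290,270:430,::-1],None,fx=4,fy=4,interpolation=cv2.INTER_CUBIC))
E
```

```text
time_s: 3.3
eef_pos: [0.5623, -0.3942, 0.1831]
tcp_rot: [-1.57, -0.058, 0.059]
force: [0.3, -0.5, 0.1]
gripper_width: 0.0934
t 3.3 tcp [ 0.5623 -0.3942  0.1831] yaw 4.3 F [ 0.3 -0.5  0.1] w 0.0934 tilt [-0. -0. -1.]
 shift now [-0.04 11.11 -0.18] roll 0.3
```

View pics/c3.png

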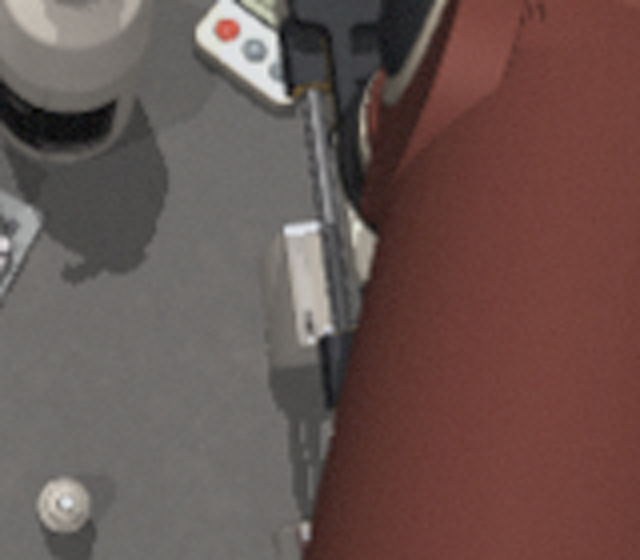

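The crop shows the open gripper lined up over the carton at (310,280), with the arm hiding the rest. I'll descend and grip.

```bash
python3 -m jog '[[[0,1.1,-0.18],0],[[0,1.1,0],0],[[0,1.1,0],0],[[0,1.1,0],0],[[0,1.1,0],0],[[0,1.1,0],0],[[0,1.1,0],0],[[0,1.1,0],0],[[0,1.1,0],0],[[0,1.2,0],0]]'
python3 -m jog '[[[0,0,0],0],[[0,0,0],0],[[0,0,0],0],[[0,0,0],0],[[0,0,0],0],[[0,0,0],0],[[0,0,0],0],[[0,0,0],0],[[0,0,0],0],[[0,0,0],0]]' 1 20
python3 -c "
from h import *
to((.562,-.396,.072),4)
snap('side','s1.png')"
```

```text
time_s: 4.35
eef_pos: [0.5628, -0.3959, 0.0718]
tcp_rot: [-1.57, -0.054, 0.054]
force: [0.4, -0.1, -0.2]
gripper_width: 0.0932
time_s: 5.35
eef_pos: [0.563, -0.396, 0.0732]
tcp_rot: [-1.571, -0.055, 0.053]
force: [-0.1, 0.7, 4.5]
gripper_width: 0.0596
t 5.3 tcp [ 0.563  -0.396   0.0732] yaw 3.9 F [-0.1  0.7  4.5] w 0.0596 tilt [ 0.001 -0.001 -1.   ]
 shift now [-0.1   0.12  0.01] roll -0.1
```

View pics/s1.png

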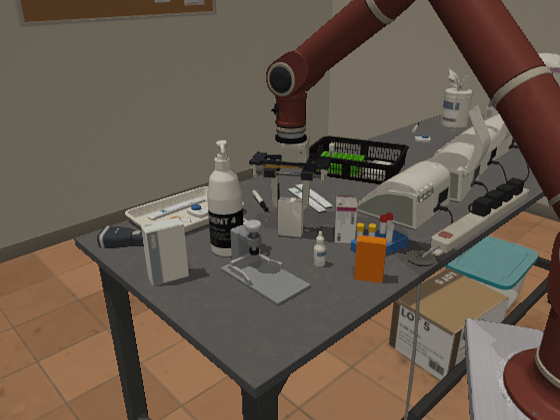

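The carton is held (59.6 mm opening), and the side view shows it upright between the fingers at (290,215). Next I lift it and turn it.

```bash
python3 -m jog '[[[0,-2,0],0],[[0,-2,0],0],[[0,-2,0],0],[[0,-2,0],-8],[[0,-2,0],-8],[[0,-2,0],-8],[[0,-1,0],-8],[[0,0,0],-8],[[0,0,0],-8],[[0,0,0],-8.4]]'
python3 -c "
from h import *
to((.4649,-.1231,.075),60.3)"
```

```text
time_s: 6.4
eef_pos: [0.5618, -0.3956, 0.2013]
tcp_rot: [-1.407, -0.823, 0.826]
force: [0.7, 0.5, -1.2]
gripper_width: 0.0601
t 6.4 tcp [ 0.5618 -0.3956  0.2013] yaw 60.7 F [ 0.7  0.5 -1.2] w 0.0601 tilt [-0.002  0.001 -1.   ]
 shift now [19.02 12.68 21.76] roll 0.4
```

```bash
python3 -m jog '[[[1.9,0,2.2],0],[[1.9,0,2.2],0],[[1.9,0,2.2],0],[[1.9,0,2.2],0],[[1.9,0,2.2],0],[[1.9,0,2.2],0],[[1.9,0,2.2],0],[[1.9,0,2.2],0],[[1.9,0,2.2],0],[[1.9,0,2.0],0.4]]'
python3 -m jog '[[[0,1.1,0],0],[[0,1.1,0],0],[[0,1.1,0],0],[[0,1.1,0],0],[[0,1.1,0],0],[[0,1.1,0],0],[[0,1.1,0],0],[[0,1.1,0],0],[[0,0.8,0],0],[[0,0,0],0]]'
python3 - <<'E'
from h import *
to((.4649,-.1231,.0732),60.3)
s=snap('side','s2.png');cv2.imwrite('pics/s2c.png',cv2.resize(s['color'][160:320,200:400,::-1],None,fx=4,fy=3.75,interpolation=cv2.INTER_CUBIC))
E
```

```text
time_s: 7.4
eef_pos: [0.4657, -0.1218, 0.2018]
tcp_rot: [-1.411, -0.813, 0.816]
force: [0.2, -0.6, 0.0]
gripper_width: 0.06
time_s: 8.4
eef_pos: [0.4665, -0.1227, 0.1054]
tcp_rot: [-1.411, -0.813, 0.816]
force: [0.1, -0.2, -0.1]
gripper_width: 0.06
t 8.4 tcp [ 0.4665 -0.1227  0.1054] yaw 60.0 F [ 0.1 -0.2 -0.1] w 0.06 tilt [-0.002  0.001 -1.   ]
 shift now [-0.11  3.22  0.11] roll -0.3
```

View pics/s2c.png

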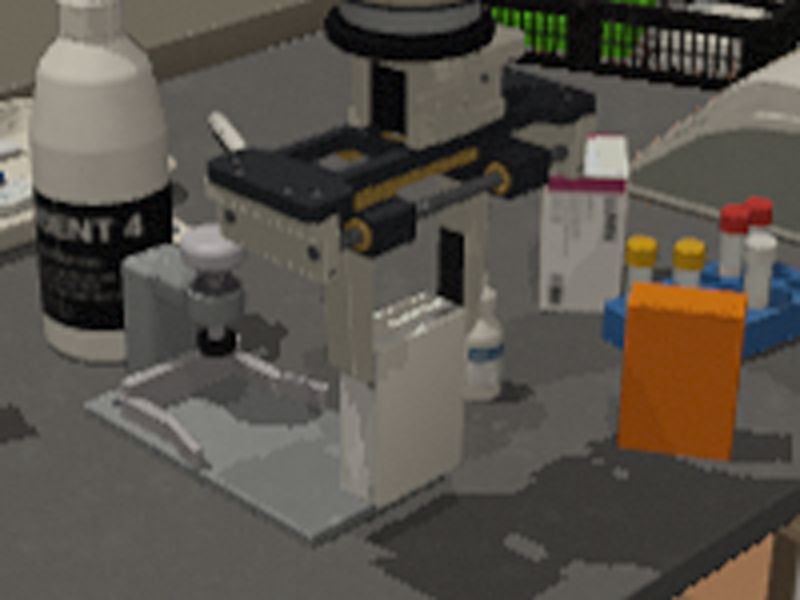

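The crop shows the carton held upright 3 cm up, with its bottom corners at (345,492), (378,505) and (462,468). I'll check where they lie relative to the bed.

Run:
```python
from h import *
t=snap('side');g=lambda c:(200+(c[0]+.5)/4-.5,160+(c[1]+.5)/3.75-.5)
O=np.array([.4805,-.132]);x=np.array([.869,-.495]);y=np.array([.495,.869])
S=lambda p:np.round([(p-O)@x,(p-O)@y],4)
for c in((345,492),(378,505),(462,468)):print(S(onz(t,*g(c),.0322)[:2]))
for c in((376,347),(462,305)):print('top',S(onz(t,*g(c),.1282)[:2]))
print('tcp',S(arm.get_obs()['eef_pos'][:2]))
```

```text
[-0.004   0.0284]
[-0.0237  0.0251]
[-0.0291 -0.03  ]
top [-0.0238  0.0275]
top [-0.0224 -0.0337]
tcp [-0.016   0.0016]
```

```bash
python3 -m jog '[[[-0.15,0,-0.2],-0.3],[[0,0.5,0],0],[[0,0.5,0],0],[[0,0.5,0],0],[[0,0.5,0],0],[[0,0.5,0],0],[[0,0.4,0],0],[[0,0.2,0],0],[[0,0.1,0],0],[[0,0,0],0]]'
python3 -c "
from h import *
to((.4649,-.1231,.0732),60.3)"
```

```text
time_s: 9.5
eef_pos: [0.4679, -0.1251, 0.0744]
tcp_rot: [-1.411, -0.818, 0.819]
force: [-0.5, 0.0, 0.4]
gripper_width: 0.0598
t 9.5 tcp [ 0.4679 -0.1251  0.0744] yaw 60.2 F [-0.5  0.   0.4] w 0.0598 tilt [-0.001  0.    -1.   ]
 shift now [0.02 0.12 0.36] roll -0.1
```

```bash
python3 -m jog '[[[0,-0.2,0.2],0],[[0,0,0.2],0],[[0,0.2,0],0],[[0,0.1,0],0],[[0,0.05,0],0],[[0,0,0],0],[[0,0,0],0],[[0,0,0],0],[[0,0,0],0],[[0,0,0],0]]'
python3 - <<'E'
from h import *
to((.4649,-.1231,.0732),60.3)
s=snap('side','s3.png');cv2.imwrite('pics/s3c.png',cv2.resize(s['color'][200:320,240:390,::-1],None,fx=5,fy=5,interpolation=cv2.INTER_CUBIC))
E
```

```text
time_s: 10.5
eef_pos: [0.4647, -0.1231, 0.0731]
tcp_rot: [-1.411, -0.819, 0.819]
force: [-0.6, 0.3, -0.2]
gripper_width: 0.0601
t 10.5 tcp [ 0.4647 -0.1231  0.0731] yaw 60.2 F [-0.6  0.3 -0.2] w 0.0601 tilt [ 0.  0. -1.]
 shift now [ 0.01 -0.01 -0.01] roll -0.1
```

View pics/s3c.png

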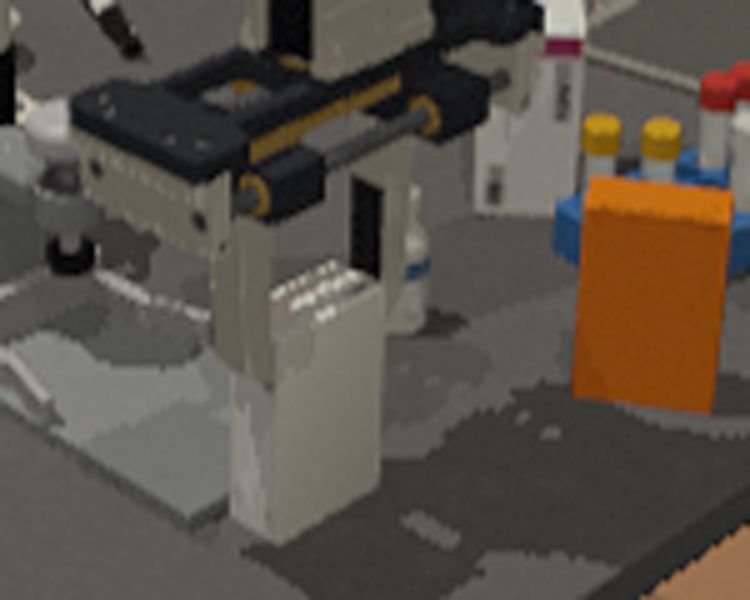

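The crop shows the carton upright just before the bed edge at (300,500), with a small front corner of the bed visible at (200,515). I'll set it down, release and go round behind it.

```bash
python3 -m jog '[[[0,0.1,0],0],[[0,0.1,0],0],[[0,0,0],0],[[0,0,0],0],[[0,0,0],0],[[0,0,0],0],[[0,0,0],0],[[0,0,0],0],[[0,0,0],0],[[0,0,0],0]]'
python3 -m jog '[[[0,0,0],0],[[0,0,0],0],[[0,0,0],0],[[0,0,0],0],[[0,-1.0,0],0],[[0,-1.0,0],0],[[0,-1,0],0],[[0,-1,0],0],[[0,-1,0],0],[[0,-1,0],0]]' -1
python3 -m jog '[[[0,-1,0],0],[[0,0,0.9],0],[[0,0,0.9],0],[[0,0,0.9],0],[[0,0,0.9],0],[[0,0,0.9],0],[[0,0,0],0],[[0,0,0],0],[[0,0,0],0],[[0,0,0],0]]' 1 20
python3 - <<'E'
from h import *
O=np.array([.4805,-.132]);x=np.array([.869,-.495])
to((.417,-.096,.095),60.3);print('stamp x',(arm.get_obs()['eef_pos'][:2]-O)@x)
s=snap('side','s4.png');cv2.imwrite('pics/s4c.png',cv2.resize(s['color'][200:320,240:390,::-1],None,fx=5,fy=5,interpolation=cv2.INTER_CUBIC))
E
```

```text
time_s: 11.55
eef_pos: [0.465, -0.1231, 0.0729]
tcp_rot: [-1.413, -0.819, 0.819]
force: [-3.0, -0.0, 15.2]
gripper_width: 0.0596
time_s: 12.55
eef_pos: [0.4648, -0.1232, 0.1322]
tcp_rot: [-1.412, -0.819, 0.818]
force: [-0.1, -0.7, -0.2]
gripper_width: 0.0927
time_s: 13.55
eef_pos: [0.4261, -0.101, 0.1411]
tcp_rot: [-1.411, -0.819, 0.818]
force: [0.5, -0.5, 0.3]
gripper_width: 0.0176
t 13.6 tcp [ 0.4261 -0.101   0.1411] yaw 60.2 F [ 0.5 -0.5  0.3] w 0.0176 tilt [ 0.  0. -1.]
 shift now [-0.02  4.61  1.04] roll -0.1
stamp x -0.06263612014143718
```

View pics/s4c.png

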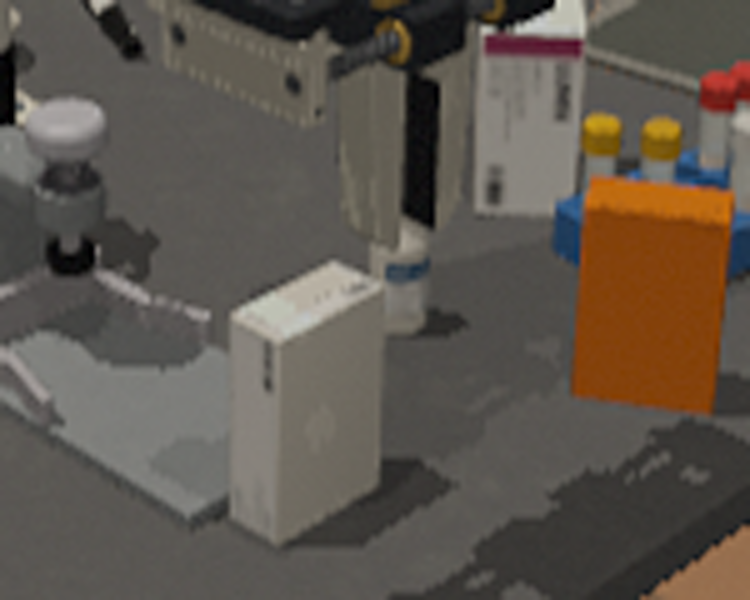

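The carton stands free and upright before the bed, its front-left face spanning (232-380, 265-540). I'll lower the closed fingers behind it and push gently.

```bash
python3 -m jog '[[[0,1,0],0],[[0,1,0],0],[[0,1,0],0],[[0,1,0],0],[[0,1,0],0],[[0,0,-0.4],0],[[0,0,-0.4],0],[[0,0,-0.4],0],[[0,0,-0.4],0],[[0,0,-0.4],0]]'
python3 -m jog '[[[0,0,-0.3],0],[[0,0,-0.3],0],[[0,0,-0.3],0],[[0,0,-0.3],0],[[0,0,-0.3],0],[[0,0,-0.3],0],[[0,0,-0.3],0],[[0,0,-0.3],0],[[0,0,-0.3],0],[[0,0,-0.3],0]]'
python3 - <<'E'
from h import *
O=np.array([.4805,-.132]);x=np.array([.869,-.495])
to((.417,-.096,.095),60.3);print('stamp x',(arm.get_obs()['eef_pos'][:2]-O)@x)
s=snap('side','s5.png');cv2.imwrite('pics/s5c.png',cv2.resize(s['color'][200:320,240:390,::-1],None,fx=5,fy=5,interpolation=cv2.INTER_CUBIC))
E
```

```text
time_s: 14.6
eef_pos: [0.4437, -0.1111, 0.0914]
tcp_rot: [-1.412, -0.819, 0.818]
force: [-0.4, 0.6, -0.5]
gripper_width: 0.0006
time_s: 15.6
eef_pos: [0.4693, -0.1257, 0.0911]
tcp_rot: [-1.411, -0.819, 0.819]
force: [-0.3, 0.1, 0.8]
gripper_width: 0.0006
t 15.6 tcp [ 0.4693 -0.1257  0.0911] yaw 60.2 F [-0.3  0.1  0.8] w 0.0006 tilt [ 0.  0. -1.]
 shift now [-0.01 -0.39  6.02] roll -0.1
stamp x -0.012831178920387546
```

View pics/s5c.png

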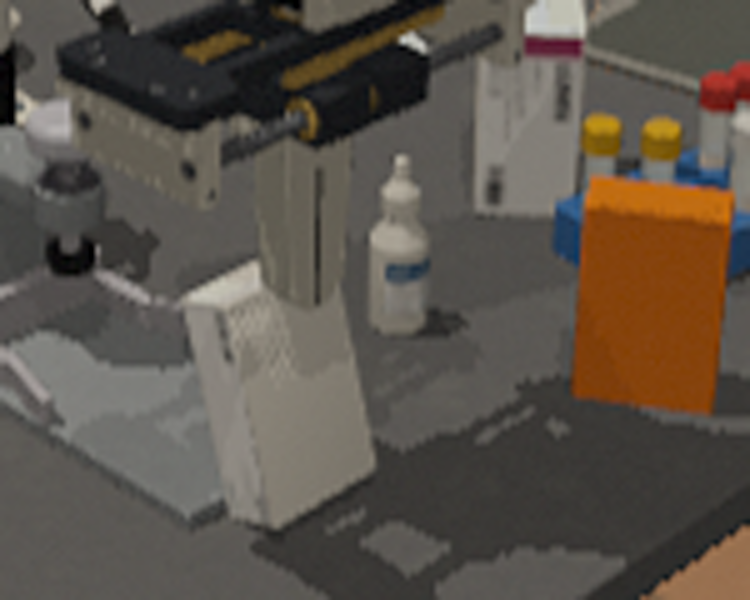

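The crop shows the carton leaning about 20° over the bed edge, with the fingers behind its top at (300,290). I'll continue pushing. That makes 10 pictures viewed.

```bash
python3 -m jog '[[[0,0,-0.3],0],[[0,0,-0.3],0],[[0,0,-0.3],0],[[0,0,-0.3],0],[[0,0,-0.3],0],[[0,0,-0.3],0],[[0,0,-0.3],0],[[0,0,0],0],[[0,0,0],0],[[0,0,0],0]]'
python3 - <<'E'
from h import *
O=np.array([.4805,-.132]);x=np.array([.869,-.495])
to((.417,-.096,.095),60.3);print('stamp x',(arm.get_obs()['eef_pos'][:2]-O)@x)
s=snap('side','s6.png');cv2.imwrite('pics/s6c.png',cv2.resize(s['color'][200:320,220:390,::-1],None,fx=4,fy=4,interpolation=cv2.INTER_CUBIC))
E
```

```text
time_s: 16.65
eef_pos: [0.4872, -0.136, 0.0911]
tcp_rot: [-1.411, -0.819, 0.819]
force: [-0.3, -0.4, 0.1]
gripper_width: 0.0005
t 16.6 tcp [ 0.4872 -0.136   0.0911] yaw 60.2 F [-0.3 -0.4  0.1] w 0.0005 tilt [-0.  0. -1.]
 shift now [-0.01 -0.39  8.07] roll -0.1
stamp x 0.007739751628573281
```

View pics/s6c.png

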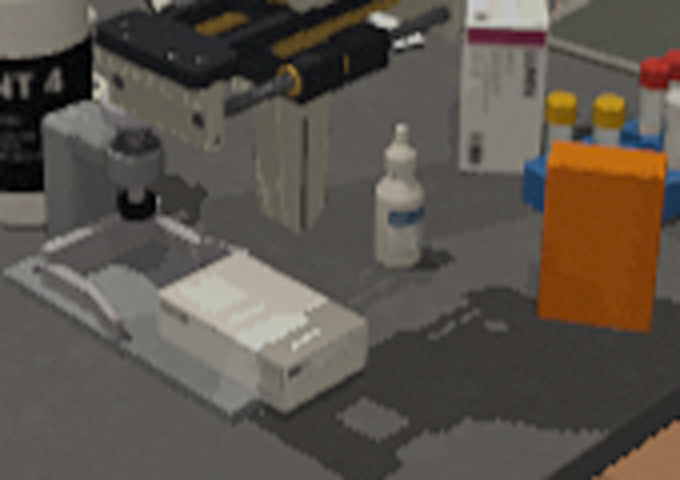

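The carton fell flat onto the bed. Its top-face corners in the crop are (158,293), (237,250), (367,322) and (262,352).

Run:
```python
from h import *
t=snap('side');g=lambda c:(220+(c[0]+.5)/4-.5,200+(c[1]+.5)/4-.5)
O=np.array([.4805,-.132]);x=np.array([.869,-.495]);y=np.array([.495,.869])
for c in((158,293),(237,250),(367,322),(262,352)):
    p=onz(t,*g(c),.036)[:2];print(np.round([(p-O)@x,(p-O)@y],4))
```

```text
[0.0779 0.0262]
[ 0.0804 -0.0335]
[-0.0169 -0.0319]
[0.0011 0.0255]
```

```bash
cat >> h.py <<'E'
O=np.array([.4805,-.132]);X=np.array([.869,-.495]);Y=np.array([.495,.869])
def st(sx,sy,z): 
    p=O+sx*X+sy*Y; o=arm.get_obs()['eef_pos'][:2]-O; print('stamp xy',round(o@X,4),round(o@Y,4)); to((p[0],p[1],z),60.3)
E
python3 -m jog '[[[0,0,0.6],0],[[0,0,0.6],0],[[0,0,0.7],0],[[0,0,0.7],0],[[0,0,0.7],0],[[0,0,0.7],0],[[0,0,0.7],0],[[0,0,0.7],0],[[0,0,0],0],[[0,0,0],0]]'
python3 -m jog '[[[0,0.7,0],0],[[0,0.7,0],0],[[0,0.7,0],0],[[0,0.7,0],0],[[0,0.7,0],0],[[0,0.7,0],0],[[0,0.7,0],0],[[0,0.8,0],0],[[0,0,0],0],[[0,0,0],0]]'
python3 -c "
from h import *
st(.048,0,.034)"
```

```text
time_s: 17.75
eef_pos: [0.4405, -0.1093, 0.0912]
tcp_rot: [-1.411, -0.819, 0.819]
force: [-0.0, -0.4, -0.9]
gripper_width: 0.001
time_s: 18.75
eef_pos: [0.4404, -0.1091, 0.0339]
tcp_rot: [-1.411, -0.819, 0.819]
force: [0.7, -0.4, -0.5]
gripper_width: 0.0005
stamp xy -0.0462 0.0
t 18.8 tcp [ 0.4404 -0.1091  0.0339] yaw 60.3 F [ 0.7 -0.4 -0.5] w 0.0005 tilt [-0.  0. -1.]
 shift now [ 0.01 -0.01 -9.42] roll -0.0
```

```bash
python3 -m jog '[[[0,0,-0.5],0],[[0,0,-0.5],0],[[0,0,-0.5],0],[[0,0,-0.5],0],[[0,0,-0.5],0],[[0,0,-0.5],0],[[0,0,-0.5],0],[[0,0,-0.4],0],[[0,0,-0.4],0],[[0,0,-0.4],0]]'
python3 -m jog '[[[0,0,-0.4],0],[[0,0,-0.4],0],[[0,0,-0.4],0],[[0,0,-0.4],0],[[0,0,-0.4],0],[[0,0,-0.4],0],[[0,0,-0.3],0],[[0,0,-0.3],0],[[0,0,-0.3],0],[[0,0,-0.3],0]]'
python3 -c "
from h import *
st(.048,0,.034)
snap('side','s7.png');snap('top','t7.png')"
```

```text
time_s: 19.75
eef_pos: [0.4814, -0.1327, 0.0341]
tcp_rot: [-1.411, -0.819, 0.819]
force: [0.1, 0.7, -0.0]
gripper_width: 0.0008
time_s: 20.75
eef_pos: [0.5126, -0.1505, 0.0341]
tcp_rot: [-1.411, -0.819, 0.819]
force: [0.3, -0.4, -0.5]
gripper_width: 0.0006
stamp xy 0.0371 -0.0002
t 20.8 tcp [ 0.5126 -0.1505  0.0341] yaw 60.2 F [ 0.3 -0.4 -0.5] w 0.0006 tilt [-0.  0. -1.]
 shift now [ 0.02  0.01 -1.09] roll -0.1
```

Now the slow final part, watching the force for contact with the back stop.

```bash
python3 -m jog '[[[0,0,-0.15],0],[[0,0,-0.15],0],[[0,0,-0.15],0],[[0,0,-0.1],0],[[0,0,-0.1],0],[[0,0,-0.1],0],[[0,0,-0.1],0],[[0,0,0],0],[[0,0,0],0],[[0,0,0],0]]'
python3 -c "
from h import *
st(.048,0,.034)"
```

```text
time_s: 21.85
eef_pos: [0.5198, -0.1546, 0.0341]
tcp_rot: [-1.411, -0.819, 0.819]
force: [-0.3, -0.4, 0.1]
gripper_width: 0.0001
stamp xy 0.0453 -0.0002
t 21.9 tcp [ 0.5198 -0.1546  0.0341] yaw 60.2 F [-0.3 -0.4  0.1] w 0.0001 tilt [-0.  0. -1.]
 shift now [ 0.02  0.01 -0.27] roll -0.1
```

```bash
python3 -m jog '[[[0,0,-0.1],0],[[0,0,-0.1],0],[[0,0,-0.1],0],[[0,0,-0.1],0],[[0,0,0],0],[[0,0,0],0],[[0,0,0],0],[[0,0,0],0],[[0,0,0],0],[[0,0,0],0]]'
python3 -c "
from h import *
st(.048,0,.034)"
```

```text
time_s: 22.85
eef_pos: [0.5233, -0.1566, 0.0341]
tcp_rot: [-1.411, -0.819, 0.819]
force: [0.2, -0.6, -0.3]
gripper_width: 0.0002
stamp xy 0.0494 -0.0002
t 22.9 tcp [ 0.5233 -0.1566  0.0341] yaw 60.2 F [ 0.2 -0.6 -0.3] w 0.0002 tilt [-0.  0. -1.]
 shift now [0.02 0.01 0.14] roll -0.1
```

```bash
python3 -m jog '[[[0,0,-0.1],0],[[0,0,-0.1],0],[[0,0,-0.1],0],[[0,0,0],0],[[0,0,0],0],[[0,0,0],0],[[0,0,0],0],[[0,0,0],0],[[0,0,0],0],[[0,0,0],0]]'
python3 - <<'E'
from h import *
st(.048,0,.034)
s=snap('side','s8.png');cv2.imwrite('pics/s8c.png',cv2.resize(s['color'][190:310,210:360,::-1],None,fx=5,fy=5,interpolation=cv2.INTER_CUBIC))
E
```

```text
time_s: 23.85
eef_pos: [0.5259, -0.1581, 0.0341]
tcp_rot: [-1.411, -0.819, 0.819]
force: [-0.1, 0.5, -0.4]
gripper_width: 0.0005
stamp xy 0.0524 -0.0002
t 23.9 tcp [ 0.5259 -0.1581  0.0341] yaw 60.2 F [-0.1  0.5 -0.4] w 0.0005 tilt [ 0.  0. -1.]
 shift now [0.02 0.01 0.44] roll -0.1
```

View pics/s8c.png

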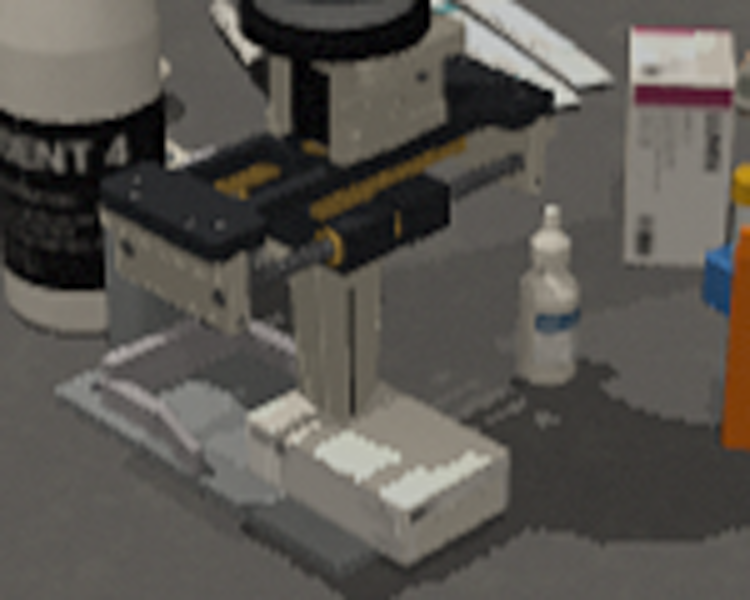

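Run:
```python
from h import *
t=snap('side');g=lambda c:(210+(c[0]+.5)/5-.5,190+(c[1]+.5)/5-.5)
S=lambda p:np.round([(p[:2]-O)@X,(p[:2]-O)@Y],4)
for c in((248,410),(408,515),(508,455),(385,378)):print('z36',S(onz(t,*g(c),.036)),'z28',S(onz(t,*g(c),.028)))
for c in((405,562),(508,502)):print('bot z8',S(onz(t,*g(c),.008)),'z0',S(onz(t,*g(c),.0)))
e=arm.get_obs()['eef_pos']
q=lambda p:((proj(t,p)-[210,190])*5).round()
for sy in(-.0175,0,.0175): print('tip',[q(np.r_[O+(.0524+d)*X+sy*Y,.017]) for d in(-.01,.01)], 'at36',q(np.r_[O+.0424*X+sy*Y,.036]))
for x,y in((56,30),(56,-30),(152,30),(152,-30)): print('home corner',q(np.r_[O+x/1e3*X+y/1e3*Y,.036]))
for y in(48,-48): print('bed front',q(np.r_[O+y/1e3*Y,.008]))
```

```text
z36 [0.0816 0.0228] z28 [0.0912 0.0144]
z36 [-0.0195  0.029 ] z28 [-0.0113  0.0208]
z36 [-0.0179 -0.0303] z28 [-0.0097 -0.0395]
z36 [ 0.0596 -0.0366] z28 [ 0.0689 -0.0458]
bot z8 [-0.0131  0.0241] z0 [-0.0053  0.0162]
bot z8 [-0.0132 -0.0364] z0 [-0.0053 -0.0451]
tip [array([380., 446.]), array([347., 428.])] at36 [380. 408.]
tip [array([350., 462.]), array([317., 443.])] at36 [350. 424.]
tip [array([319., 479.]), array([287., 459.])] at36 [319. 440.]
home corner [274. 438.]
home corner [378. 385.]
home corner [127. 352.]
home corner [229. 305.]
bed front [337. 571.]
bed front [502. 476.]
```

Run:
```python
from h import *
t=snap('side')
q=lambda p,o,k:((proj(t,p)-o)*k).round()
def T(e,o,k,hw):
    for dz in(0,-.017):
        print(dz,[q(np.r_[np.array(e[:2])+d*X+hw*Y,e[2]+dz],o,k).tolist() for d in(-.008,.008)])
print('s4c');T((.4261,-.101,.1411),(240,200),5,.02)
print('s5c');T((.4693,-.1257,.0911),(240,200),5,.0)
print('s3c');T((.4647,-.1231,.0731),(240,200),5,.035)
print('s8c');T((.5259,-.1581,.0341),(210,190),5,.0)
for n,(r0,r1,c0,c1) in {'s8.png':(230,290,255,300)}.items():
    a=cv2.imread('pics/'+n).astype(int)
    for c in (276,279,282): print(n,c,[tuple(a[r,c]) for r in range(264,290,2)])
```

```text
s4c
0 [[375.0, 269.0], [343.0, 253.0]]
-0.017 [[374.0, 309.0], [342.0, 293.0]]
s5c
0 [[312.0, 316.0], [282.0, 301.0]]
-0.017 [[311.0, 354.0], [282.0, 338.0]]
s3c
0 [[258.0, 395.0], [228.0, 379.0]]
-0.017 [[258.0, 433.0], [228.0, 416.0]]
s8c
0 [[347.0, 426.0], [320.0, 411.0]]
-0.017 [[347.0, 460.0], [321.0, 445.0]]
s8.png 276 [(np.int64(85), np.int64(96), np.int64(101)), (np.int64(85), np.int64(96), np.int64(101)), (np.int64(85), np.int64(96), np.int64(101)), (np.int64(86), np.int64(97), np.int64(102)), (np.int64(85), np.int64(97), np.int64(101)), (np.int64(102), np.int64(112), np.int64(118)), (np.int64(125), np.int64(136), np.int64(142)), (np.int64(183), np.int64(195), np.int64(193)), (np.int64(184), np.int64(195), np.int64(193)), (np.int64(184), np.int64(194), np.int64(193)), (np.int64(105), np.int64(112), np.int64(116)), (np.int64(111), np.int64(118), np.int64(122)), (np.int64(110), np.int64(117), np.int64(122))]
s8.png 279 [(np.int64(88), np.int64(99), np.int64(105)), (np.int64(87), np.int64(98), np.int64(104)), (np.int64(88), np.int64(100), np.int64(105)), (np.int64(88), np.int64
[... 355 characters left out ...]
64(106), np.int64(113), np.int64(117)), (np.int64(112), np.int64(119), np.int64(123))]
s8.png 282 [(np.int64(86), np.int64(97), np.int64(102)), (np.int64(87), np.int64(98), np.int64(103)), (np.int64(85), np.int64(97), np.int64(101)), (np.int64(83), np.int64(95), np.int64(100)), (np.int64(94), np.int64(105), np.int64(110)), (np.int64(125), np.int64(137), np.int64(143)), (np.int64(122), np.int64(134), np.int64(140)), (np.int64(185), np.int64(199), np.int64(196)), (np.int64(183), np.int64(195), np.int64(193)), (np.int64(184), np.int64(195), np.int64(193)), (np.int64(188), np.int64(198), np.int64(195)), (np.int64(126), np.int64(137), np.int64(143)), (np.int64(110), np.int64(115), np.int64(119))]
```

My reading of the picture: the carton hasn't moved (x −18 to 80), and the fingers passed just over it. In four pictures the tips appear about 5 mm above the reported TCP instead of 17 mm below it. I'll back off, go about 20 mm lower, and check the tip by its image row without viewing more pictures.

```bash
python3 -m jog '[[[0,-0.4,0],0],[[0,0,1.2],0],[[0,0,1.2],0],[[0,0,1.2],0],[[0,0,1.2],0],[[0,0,1.2],0],[[0,0,1.2],0],[[0,0,1.2],0],[[0,0,1.0],0],[[0,0,0.8],0]]'
python3 -m jog '[[[0,0.4,0],0],[[0,0.4,0],0],[[0,0.4,0],0],[[0,0.4,0],0],[[0,0.3,0],0],[[0,0.3,0],0],[[0,0.2,0],0],[[0,0,0],0],[[0,0,0],0],[[0,0,0],0]]'
python3 - <<'E'
from h import *
st(.05,0,.014)
t=snap('side','s9.png');e=arm.get_obs()['eef_pos']
for z in(-.017,-.01,0,.01): print(z,proj(t,e+[0,0,z]).round(1), proj(t,np.r_[e[:2]-.0*X,z]).round(1))
u=int(proj(t,e)[0]);a=t['color'].astype(int)
for c in(u-5,u,u+5):print(c,[(r,int(a[r,c].sum()//3)) for r in range(270,320,2)])
E
```

```text
time_s: 25.0
eef_pos: [0.437, -0.1072, 0.0383]
tcp_rot: [-1.411, -0.819, 0.819]
force: [0.3, -0.1, 0.1]
gripper_width: 0.0005
time_s: 26.0
eef_pos: [0.4375, -0.1075, 0.0142]
tcp_rot: [-1.411, -0.819, 0.818]
force: [0.3, -0.7, -0.2]
gripper_width: 0.0006
stamp xy -0.0495 0.0
t 26.0 tcp [ 0.4375 -0.1075  0.0142] yaw 60.2 F [ 0.3 -0.7 -0.2] w 0.0006 tilt [ 0.  0. -1.]
 shift now [ 0.02  0.02 -9.95] roll -0.1
-0.017 [312.1 309.3] [312.  315.1]
-0.01 [312.2 306.4] [312.  312.2]
0 [312.3 302.2] [312.1 308.1]
0.01 [312.4 298. ] [312.3 304. ]
307 [(270, 72), (272, 68), (274, 69), (276, 92), (278, 91), (280, 90), (282, 91), (284, 91), (286, 92), (288, 92), (290, 92), (292, 97), (294, 111), (296, 111), (298, 92), (300, 42), (302, 78), (304, 81), (306, 81), (308, 69), (310, 46), (312, 75), (314, 91), (316, 57), (318, 58)]
312 [(270, 48), (272, 83), (274, 94), (276, 95), (278, 96), (280, 93), (282, 95), (284, 94), (286, 96), (288, 95), (290, 95), (292, 96), (294, 93), (296, 96), (298, 96), (300, 97), (302, 80), (304, 47), (306, 46), (308, 47), (310, 78), (312, 58), (314, 58), (316, 75), (318, 53)]
317 [(270, 55), (272, 22), (274, 70), (276, 55), (278, 53), (280, 63), (282, 72), (284, 73), (286, 73), (288, 82), (290, 93), (292, 92), (294, 92), (296, 91), (298, 92), (300, 94), (302, 51), (304, 45), (306, 47), (308, 56), (310, 58), (312, 72), (314, 90), (316, 87), (318, 87)]
```

```bash
python3 -m jog '[[[0,0,-0.5],0],[[0,0,-0.5],0],[[0,0,-0.5],0],[[0,0,-0.4],0],[[0,0,-0.4],0],[[0,0,-0.4],0],[[0,0,-0.4],0],[[0,0,-0.4],0],[[0,0,-0.4],0],[[0,0,-0.4],0]]'
python3 - <<'E'
from h import *
st(.05,0,.014)
t=snap('side','s10.png');cv2.imwrite('pics/s10c.png',cv2.resize(t['color'][190:310,210:360,::-1],None,fx=5,fy=5,interpolation=cv2.INTER_CUBIC))
# white-ish extent along right silhouette: rightmost bright pixel in rows 275-305
a=t['color'].astype(int).mean(2)
b=cv2.imread('pics/s9.png').astype(int).mean(2)
d=np.abs(a-b)>25
print('bright>115 cols/rows s9',[ (np.where(m)[1].min(),np.where(m)[1].max(),np.where(m)[0].max()) for m in [b[275:303,255:330]>115]],'s10',[ (np.where(m)[1].min(),np.where(m)[1].max(),np.where(m)[0].max()) for m in [a[275:303,255:330]>115]])
E
```

```text
time_s: 27.05
eef_pos: [0.475, -0.129, 0.014]
tcp_rot: [-1.411, -0.819, 0.819]
force: [-0.0, 0.3, -0.7]
gripper_width: 0.0007
stamp xy -0.0063 -0.0001
t 27.1 tcp [ 0.475 -0.129  0.014] yaw 60.2 F [-0.   0.3 -0.7] w 0.0007 tilt [-0.  0. -1.]
 shift now [ 0.02  0.   -5.63] roll -0.1
bright>115 cols/rows s9 [(np.int64(0), np.int64(49), np.int64(27))] s10 [(np.int64(0), np.int64(52), np.int64(27))]
```

Viewing budget is used up (12), so I'll probe brightness along lines on the carton's top plane (z = 36 mm) instead, comparing before and after.

```bash
cat >> h.py <<'E'
def prof(f,s,ys=(.012,.024),xs=range(-50,165,5),z=.036):
    a=cv2.imread('pics/'+f).mean(2)
    for y in ys:
        v=[]
        for x in xs:
            u=proj(s,np.r_[O+x/1e3*X+y*Y,z]);v.append(int(a[int(round(u[1])),int(round(u[0]))]))
        print(f,y,v)
E
python3 - <<'E'
from h import *
t=snap('side');print(list(range(-50,165,5)))
for f in('s6.png','s9.png','s10.png'): prof(f,t)
a=cv2.imread('pics/s10.png');h=cv2.cvtColor(a,cv2.COLOR_BGR2GRAY)[250:312:2,240:330:2]//16
print('\n'.join(''.join('%x'%v for v in r) for r in h))
E
```

```text
[-50, -45, -40, -35, -30, -25, -20, -15, -10, -5, 0, 5, 10, 15, 20, 25, 30, 35, 40, 45, 50, 55, 60, 65, 70, 75, 80, 85, 90, 95, 100, 105, 110, 115, 120, 125, 130, 135, 140, 145, 150, 155, 160]
s6.png 0.012 [56, 44, 115, 114, 110, 121, 115, 136, 144, 138, 138, 172, 189, 188, 181, 176, 190, 182, 175, 189, 189, 188, 188, 188, 189, 185, 108, 81, 85, 76, 68, 68, 67, 71, 68, 80, 79, 80, 83, 84, 124, 136, 66]
s6.png 0.024 [51, 44, 104, 113, 108, 110, 70, 136, 144, 143, 139, 171, 190, 189, 185, 168, 178, 173, 169, 178, 177, 171, 177, 178, 173, 180, 124, 112, 130, 131, 123, 122, 125, 108, 77, 84, 84, 85, 83, 81, 115, 156, 79]
s9.png 0.012 [90, 110, 99, 109, 107, 113, 112, 138, 150, 143, 141, 136, 129, 149, 149, 129, 153, 153, 108, 134, 146, 172, 169, 194, 192, 193, 115, 83, 84, 77, 69, 69, 69, 71, 70, 82, 80, 80, 85, 84, 125, 139, 65]
s9.png 0.024 [43, 45, 100, 108, 112, 114, 68, 172, 193, 187, 176, 178, 192, 192, 187, 181, 192, 187, 181, 191, 190, 185, 191, 191, 187, 194, 130, 114, 132, 134, 125, 122, 126, 109, 78, 85, 86, 85, 85, 82, 117, 157, 81]
s10.png 0.012 [56, 56, 45, 48, 94, 99, 94, 
[... 1107 characters left out ...]
4445555443
44766588888888888accccbba66566266645445554235
5545555887888888888accca756566266644555433453
555446888887888888889b77656566266444222345333
555554478877878888887763656556265432222333333
555555555777777888888766666566263222223333333
555555554467777778888876667556342222333333333
555555545445677777877877775443322333333333333
555555545444467777777777554322322333333333333
555555554544444677777774442222233333333333333
555555555444444457777644323343333333333333333
555555555554444544664433233533333333333333333
555555555555544444443443345334555333333333333
555555555555554454424233333345555564333333333
555555555555555553233333333345555555533333334
555555555555555555423333333333455555333333555
```

The push works: the far end moved from about 79 to about 99 mm with the TCP at −6, so home needs the TCP near 47.

```bash
python3 -m jog '[[[0,0,-0.45],0],[[0,0,-0.45],0],[[0,0,-0.45],0],[[0,0,-0.45],0],[[0,0,-0.45],0],[[0,0,-0.45],0],[[0,0,-0.45],0],[[0,0,-0.45],0],[[0,0,-0.45],0],[[0,0,-0.4],0]]'
python3 - <<'E'
from h import *
st(.047,0,.014)
t=snap('side','s11.png');prof('s11.png',t,(.012,.02,.026))
E
python3 -m jog '[[[0,0,-0.15],0],[[0,0,-0.15],0],[[0,0,-0.1],0],[[0,0,-0.1],0],[[0,0,-0.1],0],[[0,0,-0.1],0],[[0,0,-0.1],0],[[0,0,-0],0],[[0,0,0],0],[[0,0,0],0]]'
python3 -c "
from h import *
st(.047,0,.014)"
```

```text
time_s: 28.15
eef_pos: [0.5137, -0.1511, 0.0141]
tcp_rot: [-1.411, -0.819, 0.819]
force: [0.6, 0.5, -0.8]
gripper_width: 0.0005
stamp xy 0.0383 -0.0002
t 28.1 tcp [ 0.5137 -0.1511  0.0141] yaw 60.2 F [ 0.6  0.5 -0.8] w 0.0005 tilt [ 0.  0. -1.]
 shift now [ 0.02  0.01 -0.87] roll -0.1
s11.png 0.012 [55, 56, 57, 58, 72, 87, 84, 85, 84, 85, 77, 68, 73, 53, 96, 94, 99, 91, 97, 93, 122, 161, 194, 191, 192, 192, 185, 160, 153, 139, 146, 173, 171, 164, 169, 147, 151, 109, 176, 172, 107, 124, 78]
s11.png 0.02 [56, 55, 56, 56, 66, 81, 85, 85, 84, 85, 83, 67, 75, 86, 88, 97, 107, 99, 100, 82, 119, 190, 192, 191, 191, 192, 185, 180, 179, 187, 192, 191, 191, 191, 191, 191, 191, 191, 194, 155, 131, 139, 125]
s11.png 0.026 [56, 59, 59, 56, 66, 83, 84, 84, 83, 86, 77, 67, 68, 65, 94, 109, 106, 108, 100, 73, 116, 170, 183, 178, 190, 185, 186, 157, 148, 167, 167, 178, 171, 184, 178, 191, 159, 171, 168, 119, 131, 140, 77]
time_s: 29.2
eef_pos: [0.5204, -0.1549, 0.0141]
tcp_rot: [-1.411, -0.819, 0.819]
force: [-0.4, -1.1, -0.2]
gripper_width: 0.0006
stamp xy 0.046 -0.0002
t 29.2 tcp [ 0.5204 -0.1549  0.0141] yaw 60.2 F [-0.4 -1.1 -0.2] w 0.0006 tilt [ 0. -0. -1.]
 shift now [ 0.02  0.01 -0.1 ] roll -0.1
```

```bash
python3 -m jog '[[[0,0,-0.05],0],[[0,0,-0.05],0],[[0,0,-0.05],0],[[0,0,-0.05],0],[[0,0,0],0],[[0,0,0],0],[[0,0,0],0],[[0,0,0],0],[[0,0,0],0],[[0,0,0],0]]'
python3 -c "
from h import *
st(.048,0,.014)"
```

```text
time_s: 30.2
eef_pos: [0.5221, -0.1559, 0.0141]
tcp_rot: [-1.411, -0.819, 0.819]
force: [-0.1, -0.3, -0.1]
gripper_width: 0.0006
stamp xy 0.048 -0.0002
t 30.2 tcp [ 0.5221 -0.1559  0.0141] yaw 60.2 F [-0.1 -0.3 -0.1] w 0.0006 tilt [ 0.  0. -1.]
 shift now [ 0.02  0.01 -0.  ] roll -0.1
```

```bash
python3 -m jog '[[[0,0,-0.05],0],[[0,0,-0.05],0],[[0,0,-0.05],0],[[0,0,-0.05],0],[[0,0,0],0],[[0,0,0],0],[[0,0,0],0],[[0,0,0],0],[[0,0,0],0],[[0,0,0],0]]'
python3 - <<'E'
from h import *
st(.048,0,.014)
t=snap('side','s12.png');xs=range(40,160,2);print(list(xs));prof('s12.png',t,(.012,.02,.026),xs)
E
```

```text
time_s: 31.2
eef_pos: [0.5232, -0.1566, 0.014]
tcp_rot: [-1.41, -0.818, 0.819]
force: [-4.5, 2.0, 1.0]
gripper_width: 0.0006
stamp xy 0.0492 -0.0002
t 31.2 tcp [ 0.5232 -0.1566  0.014 ] yaw 60.2 F [-4.5  2.   1. ] w 0.0006 tilt [-0.001  0.    -1.   ]
 shift now [ 0.02 -0.    0.12] roll -0.1
[40, 42, 44, 46, 48, 50, 52, 54, 56, 58, 60, 62, 64, 66, 68, 70, 72, 74, 76, 78, 80, 82, 84, 86, 88, 90, 92, 94, 96, 98, 100, 102, 104, 106, 108, 110, 112, 114, 116, 118, 120, 122, 124, 126, 128, 130, 132, 134, 136, 138, 140, 142, 144, 146, 148, 150, 152, 154, 156, 158]
s12.png 0.012 [94, 102, 86, 89, 92, 97, 97, 108, 89, 89, 100, 125, 125, 170, 188, 188, 184, 186, 186, 185, 192, 192, 191, 191, 191, 185, 185, 178, 166, 166, 138, 138, 163, 151, 151, 168, 107, 134, 180, 139, 169, 187, 148, 169, 169, 152, 168, 168, 148, 148, 180, 135, 173, 186, 147, 169, 169, 149, 165, 165]
s12.png 0.02 [94, 110, 106, 106, 96, 99, 99, 92, 80, 110, 114, 125, 172, 197, 197, 192, 192, 192, 191, 192, 191, 192, 192, 192, 192, 192, 185, 179, 179, 179, 180, 187, 187, 187, 192, 191, 191, 190, 190, 191, 191, 191, 191, 190, 190, 192, 191, 191, 191, 191, 191, 191, 190, 190, 191, 193, 193, 195, 164, 140]
s12.png 0.026 [107, 107, 108, 108, 106, 92, 92, 57, 79, 79, 113, 108, 170, 182, 164, 190, 173, 156, 185, 168, 191, 180, 167, 191, 178, 157, 180, 163, 163, 169, 156, 186, 175, 164, 189, 172, 172, 185, 168, 168, 178, 178, 159, 177, 177, 160, 186, 170, 145, 181, 166, 166, 178, 157, 157, 174, 174, 156, 156, 129]
```

A force of about 5 N appears along −x with the carton's far end around x≈154, so it is at the stop. One small confirming nudge, then I'll retreat and rise.

```bash
python3 -m jog '[[[0,0,-0.1],0],[[0,0,0],0],[[0,0,0],0],[[0,0,0],0],[[0,0,0],0],[[0,0,0],0],[[0,0,0],0],[[0,0,0],0],[[0,0,0],0],[[0,0,0],0]]'
python3 -m jog '[[[0,0,0.3],0],[[0,0,0.5],0],[[0,0,1],0],[[0,0,1],0],[[0,-2,0],0],[[0,-2.5,0],0],[[0,-3,0],0],[[0,-3,0],0],[[0,-3,0],0],[[0,-2.5,0],0]]'
python3 - <<'E'
from h import *
st(.1245,0,.13)
t=snap('side','s13.png');snap('top','t13.png');xs=range(40,160,2);prof('s13.png',t,(.012,.02,.026),xs)
u=snap('top');a=cv2.imread('pics/t13.png').mean(2)
for y in(-.02,0,.02):
    print('top',y,[(x,int(a[tuple(np.round(proj(u,np.r_[O+x/1e3*X+y*Y,.036])).astype(int)[::-1])])) for x in range(44,70,2)])
for x in(60,75):
    print('topY',x,[(y,int(a[tuple(np.round(proj(u,np.r_[O+x/1e3*X+y/1e3*Y,.036])).astype(int)[::-1])])) for y in range(-44,46,4)])
E
```

```text
time_s: 32.25
eef_pos: [0.5232, -0.1565, 0.014]
tcp_rot: [-1.409, -0.817, 0.82]
force: [-4.8, 2.1, 3.4]
gripper_width: 0.0004
time_s: 33.25
eef_pos: [0.5001, -0.1433, 0.1756]
tcp_rot: [-1.413, -0.82, 0.819]
force: [0.9, -1.0, 0.2]
gripper_width: 0.0007
stamp xy 0.0226 -0.0001
t 33.2 tcp [ 0.5001 -0.1433  0.1756] yaw 60.3 F [ 0.9 -1.   0.2] w 0.0007 tilt [ 0.001 -0.001 -1.   ]
 shift now [  0.02   4.58 -10.19] roll -0.0
s13.png 0.012 [108, 110, 110, 106, 112, 112, 112, 114, 104, 104, 108, 170, 170, 178, 174, 174, 174, 175, 175, 174, 175, 175, 173, 173, 174, 174, 174, 173, 174, 174, 174, 174, 173, 174, 174, 173, 173, 173, 173, 173, 173, 172, 172, 172, 172, 180, 180, 180, 185, 185, 185, 184, 185, 185, 186, 187, 187, 171, 156, 156]
s13.png 0.02 [109, 110, 110, 110, 111, 104, 104, 87, 75, 125, 140, 169, 180, 177, 177, 176, 176, 176, 176, 176, 175, 176, 176, 175, 176, 176, 176, 176, 176, 174, 176, 175, 175, 175, 175, 174, 174, 174, 174, 175, 174, 174, 174, 174, 174, 176, 181, 187, 187, 186, 187, 187, 185, 185, 187, 188, 188, 190, 160, 135]
s13.png 0.026 [109, 109, 109, 109, 111, 89, 89, 52
[... 501 characters left out ...]
, (62, 79), (64, 122), (66, 123), (68, 99)]
top 0.02 [(44, 22), (46, 28), (48, 24), (50, 26), (52, 26), (54, 42), (56, 40), (58, 115), (60, 114), (62, 193), (64, 193), (66, 209), (68, 210)]
topY 60 [(-44, 69), (-40, 68), (-36, 69), (-32, 64), (-28, 65), (-24, 60), (-20, 61), (-16, 37), (-12, 37), (-8, 35), (-4, 42), (0, 77), (4, 104), (8, 109), (12, 129), (16, 186), (20, 114), (24, 40), (28, 26), (32, 29), (36, 27), (40, 28), (44, 31)]
topY 75 [(-44, 65), (-40, 60), (-36, 91), (-32, 93), (-28, 186), (-24, 214), (-20, 215), (-16, 216), (-12, 214), (-8, 216), (-4, 216), (0, 217), (4, 215), (8, 122), (12, 211), (16, 211), (20, 210), (24, 211), (28, 211), (32, 205), (36, 42), (40, 29), (44, 28)]
```

Nudging gave no further motion (about 5 N), so the carton is firmly home, with its rear edge at about 58–60 in my frame (2 mm calibration). Now I go over the plunger and down.

```bash
python3 -m jog '[[[0,0,-1.1],0],[[0,0,-1.1],0],[[0,0,-1.1],0],[[0,0,-1.1],0],[[0,0,-1.1],0],[[0,0,-1.1],0],[[0,0,-1],0],[[0,0,-1],0],[[0,0,-1],0],[[0,0,-0.7],0]]'
python3 -m jog '[[[0,0.7,0],0],[[0,0.7,0],0],[[0,0.7,0],0],[[0,0.7,0],0],[[0,0.5,0],0],[[0,0.4,0],0],[[0,0.3,0],0],[[0,0.3,0],0],[[0,0,0],0],[[0,0,0],0]]'
python3 - <<'E'
from h import *
st(.1255,0,.12)
t=snap('side','s14.png');e=arm.get_obs()['eef_pos']
print('px head top',proj(t,np.r_[O+.125*X,.125]).round(1),'tcp',proj(t,e).round(1))
h=cv2.cvtColor(cv2.imread('pics/s14.png'),cv2.COLOR_BGR2GRAY)[195:262:2,225:285:2]//16
print('\n'.join('%d '%(195+2*i)+''.join('%x'%v for v in r) for i,r in enumerate(h)))
E
```

```text
time_s: 34.4
eef_pos: [0.5906, -0.1952, 0.1739]
tcp_rot: [-1.411, -0.819, 0.818]
force: [0.2, -0.4, -0.7]
gripper_width: 0.0002
time_s: 35.4
eef_pos: [0.5899, -0.1946, 0.1312]
tcp_rot: [-1.411, -0.819, 0.818]
force: [0.5, 0.3, 0.8]
gripper_width: 0.0004
stamp xy 0.126 -0.0003
t 35.4 tcp [ 0.5899 -0.1946  0.1312] yaw 60.2 F [0.5 0.3 0.8] w 0.0004 tilt [ 0.  0. -1.]
 shift now [0.03 1.12 0.05] roll -0.1
px head top [252.6 223.8] tcp [252.2 220.9]
195 556477665555556355555555555555
197 876677665555556355555555555555
199 888776665555556355955555555555
201 777766665555656355525555555555
203 777776665955656265214555555555
205 777766665565655265212555555555
207 777776666565655266411355555555
209 777776663265655255530055555555
211 777777500256556265552245555555
213 776630000356556255555555555555
215 000000000457555255555555555555
217 010031000655565265555555555555
219 530052000895455355555555555555
221 5104530004ba855555555555555555
223 4101100009a8555566555555555555
225 000000025685877777555555555555
227 000015877766977765455555555555
229 100688877665666665455555555555
231 000678877766555554444444444444
233 120556667677423324444444444444
235 110555445765224222444444544444
237 010555444546222224444444444454
239 211555544444544444444444445444
241 000555544434444443444444444444
243 000555544444444444444444444444
245 000555444444444443222544444444
247 001444444444325422222223444454
249 777544444443105405222223445545
251 777544443434100006222224554555
253 777644444434500006544225455555
255 777544443496655566787334555555
257 44324447abbb966666888875555555
259 444457abbbbbcb7678888888655555
261 4448877bcbbbbbca88888888886555
```

```bash
python3 -m jog '[[[0,0.2,0],0],[[0,0.2,0],0],[[0,0.2,0],0],[[0,0.2,0],0],[[0,0.2,0],0],[[0,0,0],0],[[0,0,0],0],[[0,0,0],0],[[0,0,0],0],[[0,0,0],0]]'
python3 -c "
from h import *
st(.1255,0,.106)"
```

```text
time_s: 36.45
eef_pos: [0.5897, -0.1946, 0.1213]
tcp_rot: [-1.411, -0.819, 0.819]
force: [-1.6, 0.6, 4.2]
gripper_width: 0.0007
stamp xy 0.1259 -0.0004
t 36.5 tcp [ 0.5897 -0.1946  0.1213] yaw 60.2 F [-1.6  0.6  4.2] w 0.0007 tilt [ 0. -0. -1.]
 shift now [0.04 1.53 0.04] roll -0.1
```

```bash
python3 -m jog '[[[0,0.15,0],0],[[0,0.15,0],0],[[0,0.15,0],0],[[0,0.15,0],0],[[0,0.15,0],0],[[0,0.15,0],0],[[0,0.15,0],0],[[0,0.1,0],0],[[0,0.1,0],0],[[0,0,0],0]]'
python3 -c "
from h import *
st(.1255,0,.106)"
```

```text
time_s: 37.45
eef_pos: [0.5898, -0.1946, 0.1092]
tcp_rot: [-1.412, -0.819, 0.819]
force: [-3.3, 0.0, 8.0]
gripper_width: 0.0006
stamp xy 0.126 -0.0004
t 37.5 tcp [ 0.5898 -0.1946  0.1092] yaw 60.2 F [-3.3  0.   8. ] w 0.0006 tilt [ 0. -0. -1.]
 shift now [0.04 0.32 0.05] roll -0.1
```

```bash
python3 -m jog '[[[0,0.1,0],0],[[0,0.1,0],0],[[0,0.1,0],0],[[0,0.1,0],0],[[0,0.05,0],0],[[0,0,0],0],[[0,0,0],0],[[0,0,0],0],[[0,0,0],0],[[0,0,0],0]]'
python3 -c "
from h import *
st(.1255,0,.106)"
```

```text
time_s: 38.45
eef_pos: [0.5899, -0.1946, 0.1081]
tcp_rot: [-1.414, -0.818, 0.819]
force: [-8.2, 0.4, 23.8]
gripper_width: 0.0004
stamp xy 0.1261 -0.0003
t 38.5 tcp [ 0.5899 -0.1946  0.1081] yaw 60.2 F [-8.2  0.4 23.8] w 0.0004 tilt [ 0.001 -0.002 -1.   ]
 shift now [0.03 0.21 0.06] roll -0.1
```

The plunger is hard on its stop (24 N, well above the 9 N spring, about 14 mm after contact). I'll release, retreat, and check.

```bash
python3 -m jog '[[[0,-0.4,0],0],[[0,-0.5,0],0],[[0,-0.7,0],0],[[0,-1,0],0],[[0,-1,0],0],[[0,-1.5,0],0],[[0,-1.5,0],0],[[0,-1,0],0],[[0,0,0],0],[[0,0,0],0]]'
python3 -m jog '[[[0,0,1.5],0],[[0,0,2],0],[[0,0,2],0],[[0,0,2],0],[[0,0,2],0],[[0,0,2],0],[[0,0,2],0],[[0,0,1],0],[[0,0,0],0],[[0,0,0],0]]'
python3 - <<'E'
from h import *
st(0,0,.2)
t=snap('side','s15.png');xs=range(40,160,2);prof('s15.png',t,(.012,.02,.026),xs)
b=cv2.imread('pics/s15.png');a=cv2.imread('pics/s13.png');c=cv2.imread('pics/s0.png') if 0 else cv2.imread('pics/side0.png')
print('carton+stamp region diff s13/s15',[int((np.abs(a.astype(int)-b).max(2)[r0:r1,c0:c1]>30).sum()) for r0,r1,c0,c1 in((252,300,215,290),(200,255,232,265),(140,260,200,245),(225,270,308,330),(190,245,330,360))])
print('vs start: head, bottle, dropper, thick',[int((np.abs(c.astype(int)-b).max(2)[r0:r1,c0:c1]>40).sum()) for r0,r1,c0,c1 in((216,235,243,264),(140,260,205,230),(230,268,312,328),(195,243,334,358))])
E
```

```text
time_s: 39.45
eef_pos: [0.5896, -0.1947, 0.1802]
tcp_rot: [-1.411, -0.819, 0.819]
force: [0.4, -0.1, -0.7]
gripper_width: 0.0002
time_s: 40.45
eef_pos: [0.4645, -0.1232, 0.18]
tcp_rot: [-1.412, -0.819, 0.818]
force: [0.2, 0.1, -0.4]
gripper_width: 0.0
stamp xy -0.0182 -0.0002
t 40.5 tcp [ 0.4645 -0.1232  0.18  ] yaw 60.2 F [ 0.2  0.1 -0.4] w 0.0 tilt [ 0.001 -0.    -1.   ]
 shift now [ 0.03 -1.99 -1.83] roll -0.1
s15.png 0.012 [108, 106, 103, 103, 106, 110, 110, 109, 105, 105, 107, 169, 169, 178, 174, 174, 173, 174, 174, 173, 174, 174, 174, 174, 174, 173, 173, 186, 185, 185, 185, 185, 185, 185, 185, 185, 186, 186, 185, 185, 186, 185, 185, 185, 185, 185, 185, 185, 185, 185, 186, 184, 185, 185, 186, 186, 186, 172, 155, 155]
s15.png 0.02 [104, 102, 103, 103, 108, 100, 100, 86, 77, 126, 140, 169, 179, 177, 177, 176, 175, 175, 175, 176, 175, 175, 177, 175, 175, 175, 181, 181, 181, 186, 187, 186, 187, 187, 185, 186, 186, 186, 186, 186, 186, 186, 187, 186, 186, 187, 186, 186, 186, 185, 187, 187, 186, 186, 186, 188, 188, 190, 160, 135]
s15.png 0.026 [105, 104, 104, 104, 102, 88, 88, 53, 72, 72, 142, 153, 178, 165, 152, 176, 164, 145, 172, 154, 175, 165, 147, 175, 163, 147, 178, 167, 167, 176, 163, 188, 174, 160, 185, 171, 171, 180, 163, 163, 174, 174, 155, 173, 173, 155, 182, 167, 140, 176, 162, 162, 173, 154, 154, 168, 168, 152, 152, 125]
carton+stamp region diff s13/s15 [0, 0, 91, 0, 2]
vs start: head, bottle, dropper, thick [0, 0, 0, 2]
```

```bash
python3 -c "
from h import *
print(arm.job_done())"
```

```text
the job is handed in; nothing more can be done
None
```

I stamped the slim carton and handed the job in with the robot clear at about 40.5 s on its clock, inside the 61 s limit. The carton was stood before the bed edge, tipped flat onto the bed and slid against the back stop. The plunger was then pressed to its stop and let spring back.

**Last checks**
- **Carton home:** it stopped dead with about 5 N on it and did not move on a further 1 mm nudge. The side picture shows no change between before and after stamping.
- **Plunger:** contact came at about 4 N, then about 14 mm of travel to a hard stop at 24 N. Afterwards its head matched the starting picture.
- **Bystanders:** the pump bottle, dropper bottle and thick carton matched the starting picture. I did not check the timer separately, but the arm worked near it only when fetching the carton.

**What disagreed**
- **First push missed:** the fingers passed over the lying carton without moving it. The fingertips showed about 5 mm above the reported TCP, not 17 mm below it as stated, so I repeated the push 20 mm lower.
- **Carton position reading:** in my stamp frame the carton's rear edge reads about 58–60 mm, against 56 mm expected. I put this down to calibration and my estimate of the stamp's origin, given the firm stop.
- **Side force:** the wrist read about 8 N sideways at full press, and I did not explain it.
- **Picture limit:** I used all 12 views before the final slide, so later checks used pixel values only.

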